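# Restock the minibar bottle crate, like with like

### The job

Restock the beech bottle crate: take each loose bottle that has a twin of the same shape and size in the crate and stand it in the empty cell directly in front of its twin, in the same lane on the robot's side, upright and set down gently, not dropped. Leave the two loose bottles that have no twin, the bucket lid and the bottles already in the crate where they are.

Things in the scene. Friction and masses are not known exactly. Their poses are not given: they have to be found in the camera images.
- tonic_center (a point): Loose green glass mixer bottle with a blank paper label and a flat steel crown cap: round body 60 mm across up to 82 mm high, short shoulder, straight neck 28 mm across from 110 mm up to the top at 145 mm. About 0.35 kg. Stands on the shelf at the start. This point is on the axis half-way up, 72.5 mm above the underside; z points up along the axis.
- wine_center (a point): Loose slender green glass wine bottle with a blank paper label and a steel-grey foil: round body 46 mm across up to 75 mm high, long cone, straight neck 27 mm across from 125 mm up to the top at 165 mm. About 0.35 kg. Stands on the shelf at the start. This point is on the axis half-way up, 82.5 mm above the underside; z points up along the axis.
- juice_center (a point): Loose squat wide-mouthed green glass juice bottle with a blank paper label: round body 66 mm across up to 76 mm high, shoulder, then a steel screw cap 46 mm across from 103 mm up to the top at 125 mm. About 0.35 kg. Stands on the shelf at the start. This point is on the axis half-way up, 62.5 mm above the underside; z points up along the axis.
- tonic_stock_center (a point): Twin of the loose tonic bottle, same shape and size (145 mm high), loose, already standing in one of the three far cells of the crate (which one varies). This point is on the axis half-way up, 72.5 mm above the underside; z points up along the axis.
- wine_stock_center (a point): Twin of the loose wine bottle, same shape and size (165 mm high), loose, already standing in one of the three far cells of the crate (which one varies). This point is on the axis half-way up, 82.5 mm above the underside; z points up along the axis.
- juice_stock_center (a point): Twin of the loose juice bottle, same shape and size (125 mm high), loose, already standing in one of the three far cells of the crate (which one varies). This point is on the axis half-way up, 62.5 mm above the underside; z points up along the axis.
- crate: Fixed open beech crate 198 (x) by 292 (y) by 88 mm high. Origin: centre of its underside; x away from robot, y left. Floor 10 mm, walls 12 mm. Partitions (top 66 mm) make 3 lanes at y = -92, 0, 92 mm; a slat at x = 0 (top 45 mm) splits each into a near cell at x = -45 mm (empty) and a far one at +45 mm (taken), 84 mm square. Far wall: screw clamp at y = 46, 128 mm high, to a rail 81 mm high.
- mini_center (a point): Loose green glass miniature bottle with label and crown cap, shaped like the mixer bottle but much smaller: body 38 mm across, neck 20 mm across, 95 mm high. It has no twin in the crate. Stands on the shelf. This point is on the axis half-way up, 47.5 mm above the underside; z points up along the axis.
- square_center (a point): Loose green glass bottle with label and the same wide 46 mm steel cap as the juice bottle, 125 mm high, but its body is square, 60 by 60 mm. It has no twin in the crate. Stands on the shelf. This point is on the axis half-way up, 62.5 mm above the underside; z points up along the axis.
- lid_center (a point): Loose pewter ice bucket lid lying on the shelf: a shallow dome 140 mm across with a knob in the middle, 47 mm high in all. This point is on its axis 23.5 mm above the shelf; z points up.
There are look-alikes about, which are no part of the job. Leave any blue or red look-alike of the part that bears wine_stock_center alone.

How it is judged (in metres and radians):
At the end, for the whole second after the job is handed in: Mixer, wine and juice bottles stand released, at rest, upright (0.1 rad), on the crate floor (8 mm), in the near cell of their twin's lane (30 mm of its centre in x and y); twins within 20 mm, miniature, square bottle and lid within 30 mm of their start, tilted under 0.25 rad (((y of tonic_center in the frame of crate between -0.122 and -0.062 m and y of tonic_stock_center in the frame of crate between -0.122 and -0.062 m) or (y of tonic_center in the frame of crate between -0.03 and 0.03 m and y of tonic_stock_center in the frame of crate between -0.03 and 0.03 m) or (y of tonic_center in the frame of crate between 0.062 and 0.122 m and y of tonic_stock_center in the frame of crate between 0.062 and 0.122 m)) and x of tonic_center in the frame of crate between -0.075 and -0.015 m and z of tonic_center in the frame of crate between 0.0745 and 0.0905 m and angle between each of tonic_center, wine_center, juice_center's own z axis and vertical below 0.1 rad and linear speed of each of tonic, wine, juice below 0.02 m/s and ((y of wine_center in the frame of crate between -0.122 and -0.062 m and y of wine_stock_center in the frame of crate between -0.122 and -0.062 m) or (y of wine_center in the frame of crate between -0.03 and 0.03 m and y of wine_stock_center in the frame of crate between -0.03 and 0.03 m) or (y of wine_center in the frame of crate between 0.062 and 0.122 m and y of wine_stock_center in the frame of crate between 0.062 and 0.122 m)) and x of wine_center in the frame of crate between -0.075 and -0.015 m and z of wine_center in the frame of crate between 0.0845 and 0.1005 m and ((y of juice_center in the frame of crate between -0.122 and -0.062 m and y of juice_stock_center in the frame of crate between -0.122 and -0.062 m) or (y of juice_center in the frame of crate between -0.03 and 0.03 m and y of juice_stock_center in the frame of crate between -0.03 and 0.03 m) or (y of juice_center in the frame of crate between 0.062 and 0.122 m and y of juice_stock_center in the frame of crate between 0.062 and 0.122 m)) and x of juice_center in the frame of crate between -0.075 and -0.015 m and z of juice_center in the frame of crate between 0.0645 and 0.0805 m and distance of each of tonic_stock_center, wine_stock_center, juice_stock_center from where it was at the start of the episode below 0.02 m and angle between each of tonic_stock_center, wine_stock_center, juice_stock_center, mini_center, square_center, lid_center's own z axis and vertical below 0.25 rad and distance of each of mini_center, square_center, lid_center from where it was at the start of the episode below 0.03 m); the robot touches nothing.
It fails at once if a look-alike bottle (miniature or square) or the lid is moved by more than 30 mm or tilted by more than 0.25 rad (distance of any of mini_center, square_center, lid_center from where it was at the start of the episode above 0.03 m or angle between any of mini_center, square_center, lid_center's own z axis and vertical above 0.25 rad).
It fails at once if a bottle already in the crate is moved by more than 20 mm or tilted by more than 0.25 rad (distance of any of tonic_stock_center, wine_stock_center, juice_stock_center from where it was at the start of the episode above 0.02 m or angle between any of tonic_stock_center, wine_stock_center, juice_stock_center's own z axis and vertical above 0.25 rad).
It fails at once if a bottle is dropped into the crate: it moves faster than 0.7 m/s with its foot less than 60 mm above the crate's floor ((linear speed of tonic above 0.7 m/s and z of tonic_center in the frame of crate below 0.1425 m and x of tonic_center in the frame of crate between -0.1 and 0.1 m and y of tonic_center in the frame of crate between -0.146 and 0.146 m) or (linear speed of wine above 0.7 m/s and z of wine_center in the frame of crate below 0.1525 m and x of wine_center in the frame of crate between -0.1 and 0.1 m and y of wine_center in the frame of crate between -0.146 and 0.146 m) or (linear speed of juice above 0.7 m/s and z of juice_center in the frame of crate below 0.1325 m and x of juice_center in the frame of crate between -0.1 and 0.1 m and y of juice_center in the frame of crate between -0.146 and 0.146 m)).
It also fails if it takes over 102 s, if anything falls off the work surface, if the arm or the gripper's body presses on something with over 40 N, if the wrist force passes 120 N, or if a joint passes its speed limit or range.

### The arm

A 6-joint arm with a two-finger parallel gripper is mounted at the origin on the work surface. World frame = base frame: x ahead of the robot, y to its left, z up, the work surface at z = 0. Lengths are in m, angles in degrees, forces in N, time in s.
With the tool pointing down it reaches from about 0.4 to 0.825 m from the base axis. Payload 7 kg.
Tool frame: the origin (TCP) lies at the centre of the arm's flange, where the gripper is bolted on; the fingertips stand 178 mm ahead of it and the grasp point (between the pads) lies 159 mm ahead of it; x points along the fingers, y is the direction in which the jaws open and shut, and the axes are right-handed (so a half turn about x gives the same grasp; the last joint's range is limited). The gripper opens to 88 mm and grips with 3 to 60 N. Pads are 19 mm wide; open, the fingers measure 130 mm over their backs; the gripper's body (78 mm by 193 mm) begins 47 mm behind the grasp point.
Start: joints at [-50.472, 20.546, 0.682, 0, -70.136, -16.507], TCP at [0.264, -0.621, 0.405] pointing down, gripper open.
Joint ranges: [-176.03, 176.03], [-82.01, 121.73], [-58.28, 71.71], [-173.87, 95.51], [-174.79, -0.11], [-173.66, 173.66]. Speed limits (degrees/s): [136.94, 136.94, 172.46, 180, 180, 180].

### API

Orientations are given as [roll, pitch, yaw] about the fixed x, y, z axes, in that order (R = Rz(yaw) Ry(pitch) Rx(roll)).
In Python, from plant import ctrl gives the robot as it stands. The module is installed in compiled form; this text tells all that it offers.
- The arm moves only by the shell command python3 -m inch 'ROWS'. ROWS is JSON, one flat list of numbers, 7 for each row, row after row: the shift along the tool's x, y, z in m, then the turn, a rotation vector about the tool's x, y, z in degrees, then the finger opening in m, from 0 to 0.0876. In form: [dx, dy, dz, rx, ry, rz, hand, dx, dy, dz, rx, ry, rz, hand, ...]. A call has 1 to 20 rows; each row shifts and turns the pose as measured when the row begins, along the tool's axes as they then stand; what a row does not reach is not made up. A row lasts 1/8 s, in which the tool goes at most 62.5 mm and 10.7 degrees, less where a joint would pass 70% of its speed; a pose out of reach is approached as far as the arm can. A call with a gripper value outside its range is refused whole. The fingers move at their own pace and stop on an object; the grip force is fixed at half the most. Time passes only in rows, so rows that do not move let the fingers close. It gives the time, the measured TCP pose, the force and the opening at its end, in the units of the state.
- ctrl.get_obs(): the state, without advancing time (a new reading comes with each control period).
- ctrl.snapshot(name): name is "scene" or "top" or "wrist"; returns a dict with "color" (420x560x3 uint8, red, green, blue), "depth" (420x560 float32, m along the optical axis (not along the pixel's ray), 0 where there is no reading), "K" (3x3 intrinsics, pixels), "position" and "attitude" of the camera in the world; the wrist camera has in their place "hand_eye" (4x4, takes a point from camera to tool coordinates, whose origin is the TCP and whose axes are the tool frame's). Camera axes: x right, y up, looking along -z (the intrinsics and any distortion apply to the point x, -y, -z); pixel columns grow to the right and rows downward; lengths in m; the calibration is good to about 2 mm. A picture is of the moment at which its call begins: read the wrist's pose just before it.
- ctrl.close_job(): hands the job in, once; it reports no verdict.
The state is a dict: "clock": time; "joint_pos": joint angles; "qvel": joint speeds; "tau": joint torques, N m; "tool_pos": TCP position; "orientation": TCP orientation; "force": force on the tool from outside, world axes, zero at the start; "moment": the same for the moment, N m; "opening": finger opening in m.
Only numpy, scipy, OpenCV 4.12 (cv2) and the standard library are available. Lean on these libraries where they do the work, as an engineer would, in place of code of your own. Each camera call takes 0.05 s, during which the arm holds its last target.

## Working session

There is one attempt and no reset: what is moved stays moved. The work goes in short steps, Python scripts to look and compute and a shell command to move; the robot and the scene stay as the last step left them, time stands still between calls to the robot, and variables do not carry over. Pictures are saved under pics/ and viewed, and the job is handed in when it is done.

```bash
mkdir -p pics; ls; python3 - <<'E'
from plant import ctrl
import cv2,numpy as np
print(ctrl.get_obs())
for n in ["scene","top"]:
    s=ctrl.snapshot(n); cv2.imwrite(f"pics/{n}0.png",s["color"][:,:,::-1]); np.savez(f"{n}0.npz",**s)
    print(n,s["K"],s["position"],s["attitude"],(s["depth"]>0).mean())
E
```

```text
pics
{'clock': 0.0, 'joint_pos': array([-5.04707959e+01,  2.05892584e+01,  6.32111442e-01, -1.96954849e-02,
       -7.01338842e+01, -1.65061159e+01]), 'qvel': array([ 0.04987514,  0.07673991, -0.03598337,  0.05564363, -0.06094587,
       -0.07464942]), 'tau': array([-8.76370486e-04, -5.82722104e+01,  2.93055940e+01,  6.99725971e+00,
        6.77786578e-03, -1.56229330e-04]), 'tool_pos': array([ 0.26390014, -0.62105159,  0.40373571]), 'orientation': array([ 95.01094263,  89.90710436, 118.02732311]), 'force': array([-0.17771279,  0.44618302, -0.16907377]), 'moment': array([-0.01622862,  0.0199106 ,  0.04885204]), 'opening': 0.08708255665905576}
scene [[448.80051242   0.         284.83899829]
 [  0.         448.80051242 215.13331117]
 [  0.           0.           1.        ]] [ 1.3654913  -0.76197316  0.80525174] [56.9299555  -0.88966864 48.40793331] 0.9891496598639455
top [[525.16509491   0.         280.76184673]
 [  0.         525.16509491 218.50092572]
 [  0.           0.           1.        ]] [ 0.42333147 -0.02226122  1.60694959] [  4.30399287  -0.98400217 -89.87734335] 0.99578231292517
```

View pics/scene0.png

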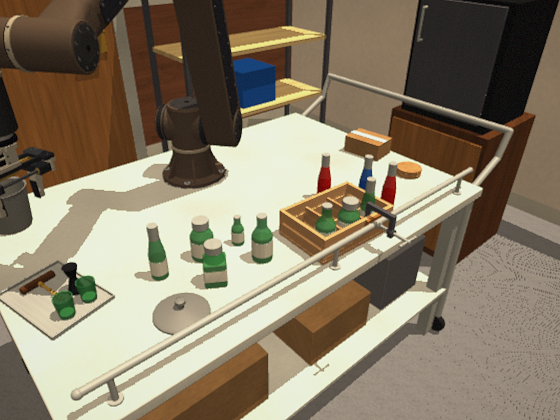

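View pics/top0.png

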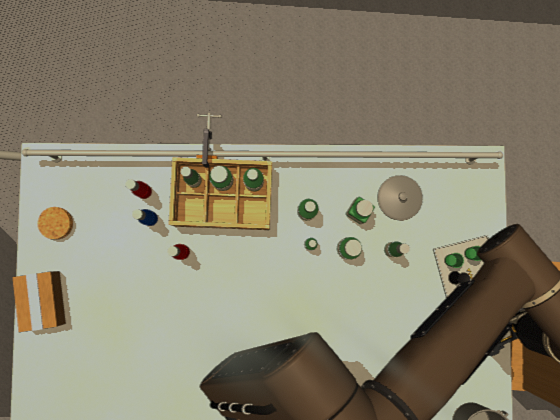

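The top view (up = +x, left = +y) shows the crate at (220,193). Its far cells hold wine at (190,176), juice at (220,177) and tonic at (253,180). The loose bottles are tonic (308,210), square (361,210), mini (311,244), juice (350,248) and wine (397,250), with the lid at (400,197). Next I'll measure them.

```bash
cat > h.py <<'E'
import numpy as np,cv2
from scipy.spatial.transform import Rotation as R
def cam(s):
    return R.from_euler('xyz',s["attitude"],degrees=True).as_matrix(),np.array(s["position"])
def cloud(s):
    K=s["K"];d=s["depth"];h,w=d.shape
    u,v=np.meshgrid(np.arange(w),np.arange(h))
    p=np.stack([(u-K[0,2])/K[0,0]*d,-(v-K[1,2])/K[1,1]*d,-d],-1)
    M,t=cam(s); return p@M.T+t
def ray(s,u,v,z):
    K=s["K"];M,t=cam(s)
    r=M@np.array([(u-K[0,2])/K[0,0],-(v-K[1,2])/K[1,1],-1]); return t+r*(z-t[2])/r[2]
E
python3 - <<'E'
from h import *
s=dict(np.load("top0.npz")); P=cloud(s); np.set_printoptions(precision=4,suppress=True)
print("table z",np.median(P[260:300,200:300,2]))
im=s["color"][:,:,::-1].copy()
cv2.imwrite("pics/topz1.png",cv2.resize(im[150:270,160:440],None,fx=2.85,fy=2.85,interpolation=cv2.INTER_CUBIC))
# high points clusters
z=P[:,:,2]
for nm,(u,v),H in [("tonic",(308,210),.145),("square",(361,210),.125),("mini",(311,244),.095),("juice",(350,248),.125),("wine",(397,250),.165),("wineS",(188,173),.175),("juiceS",(220,174),.135),("tonicS",(254,178),.155)]:
    w=np.zeros(z.shape,bool); w[v-20:v+20,u-20:u+20]=1
    m=w&(np.abs(z-H)<.008)
    q=P[m]; vv,uu=np.nonzero(m)
    print(nm,m.sum(),q.mean(0) if len(q) else None,q.min(0),q.max(0), (uu.mean(),vv.mean()), ray(s,uu.mean(),vv.mean(),H), z[w].max())
E
```

```text
table z -0.00023325567644016942
tonic 85 [ 0.5688 -0.1274  0.1442] [ 0.5546 -0.1407  0.1371] [ 0.5834 -0.1146  0.1511] (np.float64(309.4235294117647), np.float64(206.04705882352943)) [ 0.5687 -0.1273  0.145 ] 1.606949590698133
square 207 [ 0.5665 -0.2842  0.1243] [ 0.5453 -0.3071  0.1182] [ 0.589  -0.2616  0.1327] (np.float64(364.0144927536232), np.float64(207.7342995169082)) [ 0.5664 -0.2841  0.125 ] 1.606949590698133
mini 41 [ 0.4667 -0.1375  0.0946] [ 0.458  -0.1468  0.0877] [ 0.4755 -0.1292  0.1015] (np.float64(311.7560975609756), np.float64(243.0)) [ 0.4667 -0.1374  0.095 ] 1.606949590698133
juice 209 [ 0.4536 -0.2506  0.1249] [ 0.4323 -0.2726  0.1172] [ 0.4749 -0.2286  0.1321] (np.float64(352.57416267942585), np.float64(247.47368421052633)) [ 0.4535 -0.2506  0.125 ] 1.606949590698133
wine 81 [ 0.4509 -0.3856  0.1645] [ 0.4379 -0.3984  0.1583] [ 0.4627 -0.3726  0.1725] (np.float64(403.679012345679), np.float64(248.2716049382716)) [ 0.4509 -0.3854  0.165 ] 1.606949590698133
wineS 79 [0.6603 0.2159 0.1748] [0.6468 0.2029 0.1681] [0.6728 0.2305 0.182 ] (np.float64(185.25316455696202), np.float64(171.27848101265823)) [0.6602 0.2158 0.175 ] 1.606949590698133
juiceS 239 [0.6657 0.1339 0.1339] [0.6378 0.1074 0.1271] [0.7176 0.177  0.143 ] (np.float64(216.76987447698744), np.float64(171.92887029288704)) [0.6655 0.1337 0.135 ] 1.606949590698133
tonicS 86 [0.6567 0.0341 0.1549] [0.6427 0.0197 0.1491] [0.6716 0.0476 0.163 ] (np.float64(251.80232558139534), np.float64(174.0581395348837)) [0.6567 0.0341 0.155 ] 1.606949590698133
```

```bash
python3 - <<'E'
from h import *
np.set_printoptions(precision=4,suppress=True)
for n in ["top","scene"]:
    s=dict(np.load(n+"0.npz")); P=cloud(s); z=P[:,:,2]
    # crate outer: top of walls z~.088 (near wall and -y wall) 
    m=(np.abs(z-.088)<.006)&(P[:,:,0]>.35)&(P[:,:,0]<.8)&(P[:,:,1]>-.1)&(P[:,:,1]<.35)
    q=P[m][:,:2]
    print(n,m.sum(),np.percentile(q,[1,5,50,95,99],axis=0), cv2.minAreaRect(q.astype(np.float32)*1000))
    print("tbl",np.median(P[(np.abs(z)<.02)],axis=0))
E
```

```text
top 1673 [[ 0.448  -0.0485]
 [ 0.5155 -0.014 ]
 [ 0.6433  0.1392]
 [ 0.731   0.2748]
 [ 0.7361  0.3407]] ((628.7453002929688, 126.337646484375), (329.2482604980469, 487.9463195800781), 16.230459213256836)
tbl [0.3918 0.1265 0.    ]
scene 1218 [[ 0.4507 -0.0235]
 [ 0.518  -0.0202]
 [ 0.663   0.1052]
 [ 0.7251  0.2691]
 [ 0.7939  0.3465]] ((639.8146362304688, 125.99781799316406), (326.99786376953125, 471.7136535644531), 18.818344116210938)
tbl [ 0.4251 -0.3192 -0.0008]
```

View pics/topz1.png

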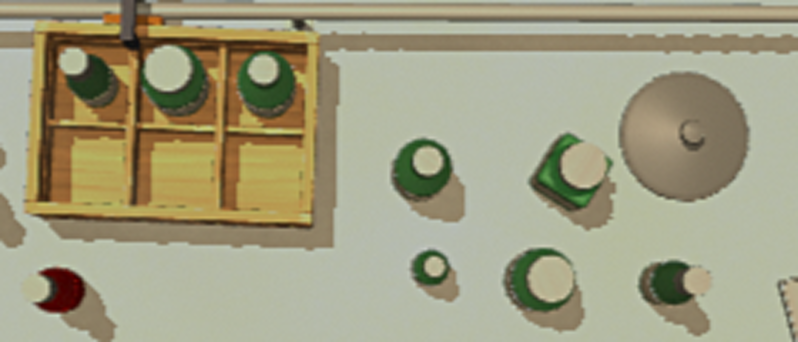

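```bash
python3 - <<'E'
from h import *
np.set_printoptions(precision=4,suppress=True)
s=dict(np.load("top0.npz")); P=cloud(s); z=P[:,:,2]
c=[ray(s,160+(a+.5)/2.85-.5,150+(b+.5)/2.85-.5,.088) for a,b in [(27,212),(313,226),(318,35),(37,22)]]
c=np.array(c);print(c, c.mean(0)); d=c[0]-c[1];print(np.linalg.norm(d), np.degrees(np.arctan2(-d[0],d[1])))
d=c[3]-c[2];print(np.linalg.norm(d), np.degrees(np.arctan2(-d[0],d[1])))
# refine by depth: wall-top mask connected comp
m=((z>.083)&(z<.093)).astype(np.uint8); m[:,:165]=0;m[:,278:]=0;m[:153]=0;m[235:]=0
n,l,st,_=cv2.connectedComponentsWithStats(m,connectivity=8);k=1+np.argmax(st[1:,4]);q=P[l==k]
print(st[k]); 
# near wall: for each column, lowest wall-top rows
vv,uu=np.nonzero(l==k)
q=P[l==k][:,:2]
r=cv2.minAreaRect(q.astype(np.float32)*1000);print(r)
# near wall line fit: pts
nw=[];
for u in range(178,266):
    r_=vv[uu==u]; r_=r_[r_>212]
    if len(r_): nw.append(P[r_,u,:2].mean(0))
nw=np.array(nw); f=np.polyfit(nw[:,1],nw[:,0],1); print("nearwall x=a*y+b",f,np.degrees(np.arctan(f[0])))
rw=[]
for v in range(170,222):
    c_=uu[vv==v]; c_=c_[c_>262]
    if len(c_): rw.append(P[v,c_,:2].mean(0))
rw=np.array(rw); g=np.polyfit(rw[:,0],rw[:,1],1);print("right wall y=a*x+b",g,np.degrees(np.arctan(g[0])))
lw=[]
for v in range(170,218):
    c_=uu[vv==v]; c_=c_[c_<178]
    if len(c_): lw.append(P[v,c_,:2].mean(0))
lw=np.array(lw); g=np.polyfit(lw[:,0],lw[:,1],1);print("left wall",g,np.degrees(np.arctan(g[0])))
# scene: check
s=dict(np.load("scene0.npz")); P=cloud(s); z=P[:,:,2]
near=lambda c,r:np.hypot(P[:,:,0]-c[0],P[:,:,1]-c[1])<r
for nm,c,H in [("tonic",(.5688,-.1274),.145),("mini",(.4667,-.1375),.095),("juice",(.4536,-.2506),.125),("wine",(.4509,-.3856),.165),("square",(.5665,-.2842),.125),("wS",(.66,.216),.175),("tS",(.6567,.0341),.155),("jS",(.665,.13),.135)]:
    m=near(c,.03)&(abs(z-H)<.006); vv,uu=np.nonzero(m); print(nm,m.sum(),P[m].mean(0),np.ptp(P[m],axis=0))
E
```

```text
[[ 0.5205  0.2743  0.088 ]
 [ 0.5072 -0.0156  0.088 ]
 [ 0.7034 -0.0199  0.088 ]
 [ 0.7153  0.2676  0.088 ]] [0.6116 0.1266 0.088 ]
0.2901129248644522 -2.629680221214007
0.28776399496375665 -2.3744787409369663
[ 168  153  104   76 1171]
((621.6832275390625, 128.8115997314453), (292.3077697753906, 214.7713165283203), 87.95340728759766)
nearwall x=a*y+b [0.0331 0.5163] 1.8972066255465312
right wall y=a*x+b [-0.0318  0.0084] -1.8230802611357664
left wall [-0.0353  0.2897] -2.01948976587537
tonic 68 [ 0.5744 -0.1319  0.1435] [0.0295 0.0281 0.0073]
mini 32 [ 0.4724 -0.1424  0.0936] [0.0235 0.0192 0.0079]
juice 150 [ 0.4606 -0.2563  0.1243] [0.047  0.0461 0.0085]
wine 71 [ 0.4568 -0.39    0.1638] [0.0292 0.0283 0.0075]
square 186 [ 0.5731 -0.2893  0.1242] [0.0499 0.0466 0.0086]
wS 46 [0.6662 0.211  0.1736] [0.0328 0.0304 0.0077]
tS 61 [0.6632 0.0286 0.1539] [0.0271 0.0297 0.0082]
jS 126 [0.6672 0.1235 0.1338] [0.0461 0.0515 0.0089]
```

```bash
cat > st.py <<'E'
import sys
from h import *
from plant import ctrl
# usage: st.py gx gy gz jawyaw  -> remaining delta in tool axes for grasp point; jawyaw: direction of jaw axis from world x, deg
np.set_printoptions(precision=4,suppress=True)
o=ctrl.get_obs(); T=R.from_euler('xyz',o["orientation"],degrees=True).as_matrix()
g=o["tool_pos"]+.159*T[:,0]
print("t %.2f tcp"%o["clock"],o["tool_pos"],"grasp",g,"F",o["force"],"open %.4f"%o["opening"])
print("J",np.round(o["joint_pos"],1),"xaxis",T[:,0],"yaxis",T[:,1])
if len(sys.argv)>3:
    tgt=np.array([float(a) for a in sys.argv[1:4]])
    y=np.radians(float(sys.argv[4]) if len(sys.argv)>4 else 88.)
    x=np.array([0,0,-1.]);j=np.array([np.cos(y),np.sin(y),0])
    for sg in (1,-1):
        D=np.stack([x,sg*j,np.cross(x,sg*j)],1)
        rv=R.from_matrix(T.T@D).as_rotvec(degrees=True)
        tcp=tgt-.159*x
        print("sg",sg,"delta tool",T.T@(tcp-o["tool_pos"]),"rotvec",rv)
E
python3 st.py .569 -.1275 .30 88; python3 - <<'E'
from h import *
from plant import ctrl
s=ctrl.snapshot("wrist");print(s["hand_eye"],s["K"]);cv2.imwrite("pics/w0.png",s["color"][:,:,::-1])
E
```

```text
t 0.10 tcp [ 0.2639 -0.6211  0.4038] grasp [ 0.2638 -0.6209  0.2448] F [ 0.0129  0.9604 -0.6074] open 0.0876
J [-50.5  20.6   0.6  -0.  -70.1 -16.5] xaxis [-0.0007  0.0014 -1.    ] yaxis [-0.3909  0.9204  0.0015]
sg 1 delta tool [-0.0548  0.3351  0.4738] rotvec [25.0131 -0.028  -0.0847]
sg -1 delta tool [-0.0548  0.3351  0.4738] rotvec [-154.9868    0.1164   -0.0385]
[[ 2.26489671e-04  2.52348211e-01 -9.67636465e-01  1.79621031e-02]
 [ 9.99999570e-01  8.13000507e-04  4.46085707e-04  9.78121933e-04]
 [ 8.99257867e-04 -9.67636150e-01 -2.52347918e-01 -6.71687352e-02]
 [ 0.00000000e+00  0.00000000e+00  0.00000000e+00  1.00000000e+00]] [[290.59051683   0.         279.22766344]
 [  0.         290.59051683 206.78342635]
 [  0.           0.           1.        ]]
```

View pics/w0.png

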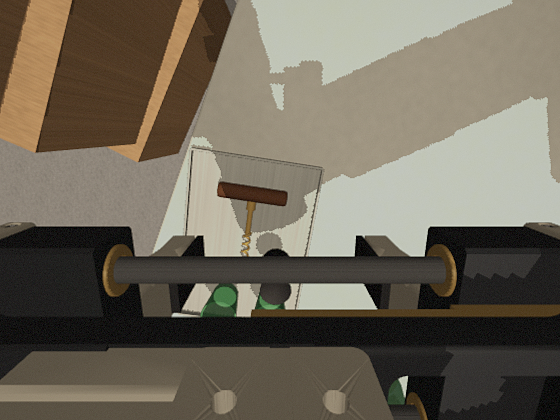

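```bash
python3 -m inch '[-0.02,0,0,9,0,0,0.0876,-0.02,0,0,9,0,0,0.0876,-0.02,0,0,9,0,0,0.0876,0,0.02,0.01,0,0,0,0.0876,0,0.05,0.03,0,0,0,0.0876,0,0.05,0.03,0,0,0,0.0876]'; python3 st.py .569 -.1275 .30 88
```

```text
clock: 0.9
tool_pos: [0.3437, -0.5075, 0.4622]
orientation: [130.6, 89.6, 125.3]
force: [1.3, 0.7, 0.6]
opening: 0.0878
t 0.90 tcp [ 0.3437 -0.5075  0.4622] grasp [ 0.343  -0.5066  0.3032] F [1.3065 0.6735 0.6126] open 0.0878
J [-37.7  13.1  -2.1  -0.1 -75.1 -57.5] xaxis [-0.0043  0.0061 -1.    ] yaxis [0.0918 0.9958 0.0057]
sg 1 delta tool [0.0045 0.3991 0.1895] rotvec [-3.2673 -0.2699 -0.3338]
sg -1 delta tool [0.0045 0.3991 0.1895] rotvec [176.7315  -0.515    0.4164]
```

```bash
python3 -m inch '[0,0.05,0.024,-1,0,0,0.0876,0,0.05,0.024,-1,0,0,0.0876,0,0.05,0.024,-1,0,0,0.0876,0,0.05,0.024,0,0,0,0.0876,0,0.05,0.024,0,0,0,0.0876,0,0.05,0.024,0,0,0,0.0876,0,0.05,0.024,0,0,0,0.0876,0,0.03,0.01,0,0,0,0.0876,0,0,0,0,0,0,0.0876]'; python3 st.py .569 -.1275 .30 88
```

```text
clock: 2.02
tool_pos: [0.547, -0.1211, 0.462]
orientation: [130.4, 89.4, 128.5]
force: [-0.4, -0.6, 0.0]
opening: 0.0878
t 2.02 tcp [ 0.547  -0.1211  0.462 ] grasp [ 0.5461 -0.1199  0.303 ] F [-0.4355 -0.6088  0.0117] open 0.0878
J [  7.4   8.   -8.4  -0.5 -73.9 -99.1] xaxis [-0.006   0.0076 -1.    ] yaxis [0.0336 0.9994 0.0074]
sg 1 delta tool [ 0.0028 -0.0057  0.0222] rotvec [ 0.0742 -0.3605 -0.4226]
sg -1 delta tool [ 0.0028 -0.0057  0.0222] rotvec [-179.9237    0.6636   -0.566 ]
```

```bash
python3 -m inch '[0,-0.006,0.022,0,-0.35,-0.4,0.0876,0,0,0,0,0,0,0.0876]'; cat > wr.py <<'E'
import sys
from h import *
from plant import ctrl
# usage: wr.py name H [x y]: mask points near height H in the wrist depth (near x,y)
np.set_printoptions(precision=4,suppress=True)
o=ctrl.get_obs(); s=ctrl.snapshot("wrist"); cv2.imwrite(f"pics/{sys.argv[1]}.png",s["color"][:,:,::-1])
K=s["K"];d=s["depth"];h,w=d.shape;u,v=np.meshgrid(np.arange(w),np.arange(h))
p=np.stack([(u-K[0,2])/K[0,0]*d,-(v-K[1,2])/K[1,1]*d,-d],-1)
H=s["hand_eye"];T=R.from_euler('xyz',o["orientation"],degrees=True).as_matrix()
P=(p@H[:3,:3].T+H[:3,3])@T.T+o["tool_pos"]
P[d==0]=np.nan
np.save("wp.npy",P)
if len(sys.argv)>2:
    z=float(sys.argv[2]);x,y=map(float,sys.argv[3:5])
    m=(abs(P[:,:,2]-z)<.006)&(np.hypot(P[:,:,0]-x,P[:,:,1]-y)<.04)
    q=P[m];vv,uu=np.nonzero(m)
    print(m.sum()); 
    if len(q): print(q.mean(0),"mid",(q.min(0)+q.max(0))/2,"ptp",np.ptp(q,axis=0),"px",uu.mean(),vv.mean())
E
python3 wr.py w1 .145 .569 -.1275; python3 st.py .569 -.1275 .128 88
```

```text
clock: 2.28
tool_pos: [0.5688, -0.1281, 0.4616]
orientation: [166.5, 90.0, 164.6]
force: [-0.4, 0.1, -0.1]
opening: 0.0877
597
[ 0.5704 -0.1283  0.1473] mid [ 0.5708 -0.1284  0.1447] ptp [0.0292 0.0276 0.0095] px 278.13065326633165 199.49581239530988
t 2.33 tcp [ 0.5682 -0.1281  0.4618] grasp [ 0.568  -0.128   0.3028] F [-0.745   0.0063  0.4226] open 0.0876
J [  6.5  10.   -6.2  -0.  -73.8 -98.4] xaxis [-0.0007  0.0005 -1.    ] yaxis [0.0328 0.9995 0.0004]
sg 1 delta tool [0.1748 0.0006 0.0009] rotvec [ 0.1176 -0.0412 -0.025 ]
sg -1 delta tool [0.1748 0.0006 0.0009] rotvec [-179.8824    0.0392   -0.0646]
```

View pics/w1.png

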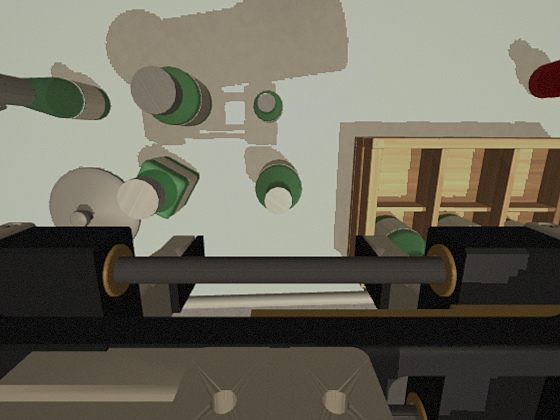

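Cap at px (278,200), midway between the fingers. The wrist and top cameras agree to 2 mm, so I'll descend, and I'll check juice and the crate from this cloud too.

```bash
python3 - <<'E'
from h import *
np.set_printoptions(precision=4,suppress=True)
P=np.load("wp.npy")
for H,x,y in [(.125,.4536,-.2506),(.165,.451,-.3856)]:
    m=(abs(P[:,:,2]-H)<.006)&(np.hypot(P[:,:,0]-x,P[:,:,1]-y)<.035);q=P[m]
    if len(q): print(len(q),q.mean(0),(q.min(0)+q.max(0))/2)
m=(abs(P[:,:,2]-.088)<.005)&(P[:,:,0]>.49)&(P[:,:,1]>-.05)
q=P[m&(P[:,:,0]<.54)&(P[:,:,1]>.02)];f=np.polyfit(q[:,1],q[:,0],1);print("near",f,np.polyval(f,.13))
q=P[m&(P[:,:,0]>.54)&(P[:,:,1]<.01)];f=np.polyfit(q[:,0],q[:,1],1);print("right",f,np.polyval(f,.58))
E
python3 -m inch '[0.04,0,0,0,0,0,0.0876,0.04,0,0.001,0,0,0,0.0876,0.04,0,0.001,0,0,0,0.0876,0.04,0,0,0,0,0,0.0876,0.01,0,0,0,0,0,0.0876,0,0,0,0,0,0,0.0876]'; python3 st.py .5695 -.1278 .128 88
```

```text
1824 [ 0.4563 -0.2507  0.1272] [ 0.4565 -0.2515  0.1243]
111 [ 0.4563 -0.3749  0.1617] [ 0.4561 -0.3764  0.1625]
near [0.0358 0.5182] 0.5228891132246712
right [-0.0726  0.0303] -0.011761186629634619
clock: 3.08
tool_pos: [0.5672, -0.1316, 0.2906]
orientation: [14.7, 89.8, 12.6]
force: [0.5, 0.2, -0.3]
opening: 0.0877
t 3.08 tcp [ 0.5672 -0.1316  0.2906] grasp [ 0.5677 -0.1315  0.1316] F [ 0.5476  0.2098 -0.3101] open 0.0877
J [  6.2  17.5 -19.9  -0.  -52.4 -98.3] xaxis [ 0.003   0.0007 -1.    ] yaxis [0.0374 0.9993 0.0008]
sg 1 delta tool [0.0036 0.0039 0.0022] rotvec [-0.1426  0.1694 -0.0443]
sg -1 delta tool [0.0036 0.0039 0.0022] rotvec [179.8572  -0.0696  -0.2659]
```

```bash
python3 -m inch '[0.0035,0.004,0.002,0,0,0,0.0876,0,0,0,0,0,0,0.0876]'; python3 st.py .5695 -.1278 .128 88; python3 -m inch '[0,0,0,0,0,0,0.02,0,0,0,0,0,0,0.02,0,0,0,0,0,0,0.02,0,0,0,0,0,0,0.02,0,0,0,0,0,0,0.02,0,0,0,0,0,0,0.02]';python3 st.py .5695 -.1278 .128 88;
```

```text
clock: 3.32
tool_pos: [0.5703, -0.1276, 0.2899]
orientation: [7.3, 89.6, 5.2]
force: [1.2, -0.5, 1.0]
opening: 0.0875
t 3.33 tcp [ 0.5703 -0.1276  0.2899] grasp [ 0.5715 -0.1275  0.1309] F [ 1.2236 -0.4834  0.9746] open 0.0875
J [  6.6  17.7 -19.8   0.  -52.1 -98.7] xaxis [ 0.0074  0.0007 -1.    ] yaxis [0.0373 0.9993 0.0009]
sg 1 delta tool [ 0.0029 -0.0002 -0.0008] rotvec [-0.1397  0.4209 -0.0535]
sg -1 delta tool [ 0.0029 -0.0002 -0.0008] rotvec [179.8591  -0.0839  -0.6606]
clock: 4.08
tool_pos: [0.5708, -0.1274, 0.2917]
orientation: [6.5, 89.4, 4.4]
force: [1.2, -0.3, 0.1]
opening: 0.0334
t 4.08 tcp [ 0.5708 -0.1274  0.2917] grasp [ 0.5724 -0.1273  0.1327] F [ 1.1599 -0.2808  0.1419] open 0.0334
J [  6.6  17.6 -19.7   0.  -52.1 -98.7] xaxis [ 0.0103  0.0008 -0.9999] yaxis [0.0369 0.9993 0.0012]
sg 1 delta tool [ 0.0047 -0.0004 -0.0013] rotvec [-0.1125  0.5881 -0.0669]
sg -1 delta tool [ 0.0047 -0.0004 -0.0013] rotvec [179.8851  -0.105   -0.9231]
```

```bash
python3 -m inch '[0.002,0,0,0,0.5,0,0.02,0,0,0,0,0,0,0.02,0,0,0,0,0,0,0.02]';python3 st.py .5695 -.1278 .128 88;
```

```text
clock: 4.45
tool_pos: [0.5717, -0.128, 0.291]
orientation: [-3.4, 89.8, -5.4]
force: [0.3, -0.0, 0.7]
opening: 0.0277
t 4.45 tcp [ 0.5717 -0.128   0.291 ] grasp [ 0.5722 -0.1281  0.132 ] F [ 0.3182 -0.0002  0.6751] open 0.0277
J [  6.5  17.8 -19.5   0.1 -52.5 -98.6] xaxis [ 0.0035 -0.0003 -1.    ] yaxis [ 0.0361  0.9993 -0.0002]
sg 1 delta tool [ 0.004   0.0002 -0.0022] rotvec [-0.0696  0.2029  0.012 ]
sg -1 delta tool [ 0.004   0.0002 -0.0022] rotvec [179.9301   0.0189  -0.3186]
```

```bash
python3 -m inch '[-0.02,0,0,0,0.2,0,0.02,-0.04,0,0,0,0,0,0.02,-0.04,0,0,0,0,0,0.02,-0.03,0,0,0,0,0,0.02]';python3 st.py .568 .038 .262 88;
```

```text
clock: 4.95
tool_pos: [0.5697, -0.1274, 0.4173]
orientation: [173.9, 89.1, 171.8]
force: [0.2, -0.6, -2.8]
opening: 0.0275
t 4.95 tcp [ 0.5697 -0.1274  0.4173] grasp [ 0.5673 -0.127   0.2583] F [ 0.1566 -0.614  -2.7866] open 0.0275
J [  6.5  11.8  -9.6  -0.2 -69.4 -98.6] xaxis [-0.0149  0.0022 -0.9999] yaxis [0.0378 0.9993 0.0016]
sg 1 delta tool [-0.0033  0.1652 -0.008 ] rotvec [-0.1631 -0.8585 -0.0928]
sg -1 delta tool [-0.0033  0.1652 -0.008 ] rotvec [179.8318  -0.1456   1.3473]
```

```bash
python3 -m inch '[-0.002,0.03,-0.002,0,-0.8,0,0.02,0,0.04,-0.002,0,0,0,0.02,0,0.04,-0.002,0,0,0,0.02,0,0.035,-0.002,0,0,0,0.02,0,0.015,0,0,0,0,0.02,0,0,0,0,0,0,0.02]';python3 st.py .568 .038 .262 88;
```

```text
clock: 5.7
tool_pos: [0.5659, 0.0375, 0.4172]
orientation: [153.6, 89.6, 151.3]
force: [0.3, -0.2, -3.5]
opening: 0.0276
t 5.70 tcp [0.5659 0.0375 0.4172] grasp [0.5649 0.0381 0.2582] F [ 0.3047 -0.1986 -3.5018] open 0.0276
J [  23.4   10.1  -11.8   -0.4  -68.4 -115.6] xaxis [-0.0065  0.0036 -1.    ] yaxis [0.0403 0.9992 0.0033]
sg 1 delta tool [-0.0038  0.0006  0.0021] rotvec [-0.3089 -0.3826 -0.1914]
sg -1 delta tool [-0.0038  0.0006  0.0021] rotvec [179.6899  -0.3002   0.6   ]
```

```bash
python3 -m inch '[0,0,0.002,0,-0.4,-0.2,0.02,0,0,0,0,0,0,0.02]'; python3 wr.py w2; python3 st.py .568 .038 .142 88; python3 - <<'E'
from h import *
from plant import ctrl
s=ctrl.snapshot("scene");cv2.imwrite("pics/s2.png",cv2.resize(s["color"][100:300,180:460,::-1],None,fx=2.8,fy=2.8))
E
```

```text
clock: 5.95
tool_pos: [0.5679, 0.0363, 0.4165]
orientation: [-126.3, 89.9, -128.7]
force: [-0.6, -0.2, -4.1]
opening: 0.0277
t 6.00 tcp [0.5678 0.0363 0.4165] grasp [0.5676 0.0361 0.2575] F [-0.2659  0.0476 -2.8523] open 0.0279
J [  23.4   10.2  -11.9    0.   -67.9 -115.7] xaxis [-0.001  -0.0009 -1.    ] yaxis [ 0.0414  0.9991 -0.0009]
sg 1 delta tool [0.1155 0.0019 0.0002] rotvec [-0.3748 -0.0548  0.0536]
sg -1 delta tool [0.1155 0.0019 0.0002] rotvec [179.6252   0.084    0.0859]
```

View pics/s2.png

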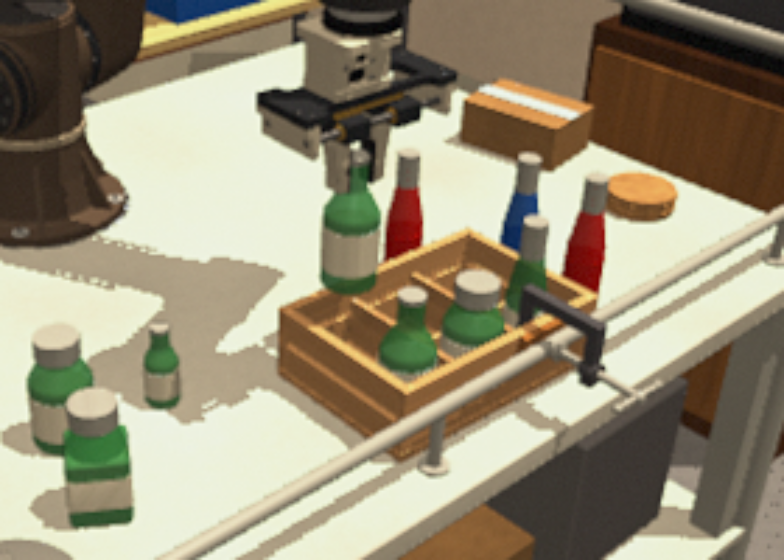

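View pics/w2.png

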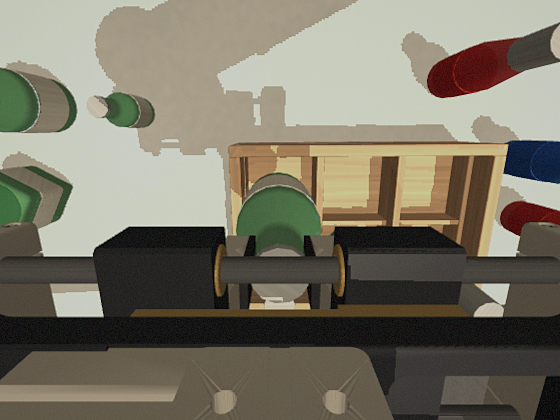

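Tonic hangs upright over the right lane's near cell, at scene zoom px (350,235) and wrist px (280,210). Lowering it.

```bash
python3 -m inch '[0.025,0.002,0,0,0,0,0.02,0.03,0,0,0,0,0,0.02,0.025,0,0,0,0,0,0.02,0.01,0,0,0,0,0,0.02,0,0,0,0,0,0,0.02]';python3 st.py .568 .038 .142 88;
```

```text
clock: 6.68
tool_pos: [0.5686, 0.036, 0.3259]
orientation: [-1.8, 89.9, -4.3]
force: [0.4, -0.1, -3.4]
opening: 0.0276
t 6.67 tcp [0.5686 0.036  0.3259] grasp [0.5689 0.036  0.1669] F [ 0.4288 -0.0534 -3.4083] open 0.0276
J [  23.3   14.4  -19.1    0.1  -56.4 -115.9] xaxis [ 0.0022 -0.0002 -1.    ] yaxis [ 0.0447  0.999  -0.0001]
sg 1 delta tool [ 0.0249  0.002  -0.0007] rotvec [-0.5608  0.1238  0.0044]
sg -1 delta tool [ 0.0249  0.002  -0.0007] rotvec [179.4391   0.0069  -0.1939]
```

```bash
python3 -m inch '[0.01,0.001,0,-0.4,0.1,0,0.02,0.008,0,0,0,0,0,0.02,0.005,0,0,0,0,0,0.02,0.003,0,0,0,0,0,0.02]';python3 st.py .568 .038 .142 88;
```

```text
clock: 7.18
tool_pos: [0.5696, 0.0372, 0.3008]
orientation: [14.2, 89.7, 12.0]
force: [-3.4, -4.9, 16.3]
opening: 0.0271
t 7.17 tcp [0.5696 0.0372 0.3008] grasp [0.5703 0.0373 0.1418] F [-3.4427 -4.8611 16.2829] open 0.0271
J [  23.4   15.9  -20.8    0.1  -53.1 -115.5] xaxis [ 0.0044  0.0009 -1.    ] yaxis [0.0369 0.9993 0.0011]
sg 1 delta tool [-0.0002  0.0008 -0.0017] rotvec [-0.1151  0.2513 -0.0631]
sg -1 delta tool [-0.0002  0.0008 -0.0017] rotvec [179.8845  -0.0991  -0.3945]
```

```bash
python3 -m inch '[-0.001,0,0,0,0,0,0.027,0,0,0,0,0,0,0.04,0,0,0,0,0,0,0.07,0,0,0,0,0,0,0.07]';python3 st.py .568 .038 .142 88;
```

```text
clock: 7.68
tool_pos: [0.5703, 0.0374, 0.3033]
orientation: [13.6, 89.6, 11.5]
force: [-0.1, 0.1, 0.2]
opening: 0.0517
t 7.67 tcp [0.5703 0.0374 0.3033] grasp [0.5715 0.0376 0.1443] F [-0.0569  0.1342  0.2405] open 0.0517
J [  23.4   15.8  -20.6    0.1  -53.2 -115.5] xaxis [ 0.0072  0.0015 -1.    ] yaxis [0.0364 0.9993 0.0017]
sg 1 delta tool [ 0.0023  0.0005 -0.0024] rotvec [-0.0848  0.4096 -0.0986]
sg -1 delta tool [ 0.0023  0.0005 -0.0024] rotvec [179.914   -0.1548  -0.6431]
```

```bash
python3 -m inch '[-0.03,0,0,0,0.3,0,0.0876,-0.05,0,0,0,0,0,0.0876,-0.05,0,0,0,0,0,0.0876,-0.03,-0.02,-0.02,0,0,0,0.0876,0,-0.05,-0.02,0,0,0,0.0876,0,-0.05,-0.02,0,0,0,0.0876,0,-0.05,-0.02,0,0,0,0.0876]';python3 wr.py w3 .155 .566 .038;python3 st.py .4545 -.2508 .22 88;
```

```text
clock: 8.55
tool_pos: [0.4829, -0.1314, 0.4699]
orientation: [9.4, 89.7, 7.6]
force: [1.1, -0.7, 0.7]
opening: 0.0877
1
[0.557  0.0304 0.15  ] mid [0.557  0.0304 0.15  ] ptp [0. 0. 0.] px 424.0 255.0
t 8.60 tcp [ 0.4804 -0.135   0.47  ] grasp [ 0.481 -0.135  0.311] F [-2.8562 -2.9257 -0.9249] open 0.0875
J [  6.9   1.4 -14.9   0.  -73.4 -98.8] xaxis [ 0.0042 -0.0001 -1.    ] yaxis [0.0321 0.9995 0.0001]
sg 1 delta tool [ 0.0909 -0.1166 -0.0225] rotvec [ 0.1624  0.2406 -0.0037]
sg -1 delta tool [ 0.0909 -0.1166 -0.0225] rotvec [-179.8372    0.0058    0.3775]
```

View pics/w3.png

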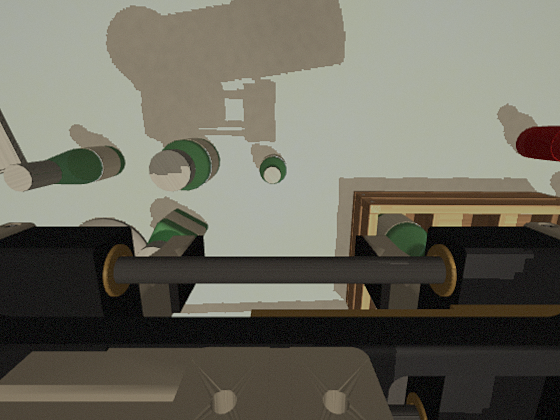

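The tonic stands in its cell at px (405,235), and the juice bottle is at (180,165). Moving over juice.

```bash
python3 -m inch '[0,-0.04,-0.008,0,0,0,0.0876,0,-0.04,-0.008,0,0,0,0.0876,0,-0.03,-0.007,0,0,0,0.0876,0,-0.005,0,0,0,0,0.0876,0,0,0,0,0,0,0.0876]';python3 wr.py w4 .125 .4545 -.2508;python3 st.py .4545 -.2508 .114 88
```

```text
clock: 9.22
tool_pos: [0.4512, -0.2538, 0.4716]
orientation: [-1.0, 89.5, -3.0]
force: [0.0, 0.5, -0.0]
opening: 0.0873
1267
[ 0.4552 -0.2522  0.1273] mid [ 0.4562 -0.2523  0.1248] ptp [0.0464 0.0461 0.0109] px 279.9494869771113 192.8476716653512
t 9.28 tcp [ 0.4513 -0.2535  0.4716] grasp [ 0.4526 -0.2536  0.3126] F [-0.6325  0.2208  0.4033] open 0.0880
J [ -7.6   3.2 -12.8  -0.  -73.5 -84.4] xaxis [ 0.0081 -0.0004 -1.    ] yaxis [ 0.0343  0.9994 -0.0002]
sg 1 delta tool [0.1987 0.0029 0.0015] rotvec [0.0319 0.4621 0.0087]
sg -1 delta tool [0.1987 0.0029 0.0015] rotvec [-179.9666   -0.0136    0.7258]
```

View pics/w4.png

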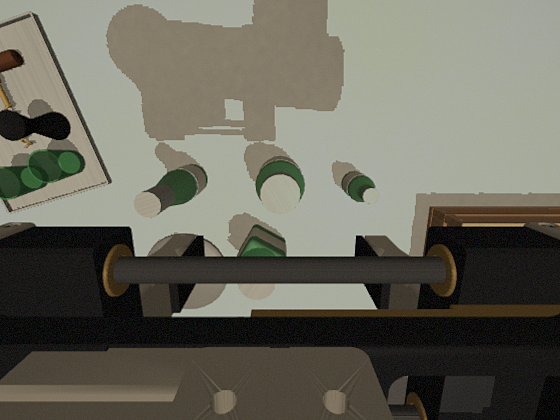

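Juice cap at px (280,193), centred. The wine (150,200) and mini (368,195) are clear of the fingers. Descending.

```bash
python3 -m inch '[0.04,0.002,0.002,0,0.4,0,0.0876,0.045,0,0,0,0,0,0.0876,0.045,0,0,0,0,0,0.0876,0.04,0,0,0,0,0,0.0876,0.015,0,0,0,0,0,0.0876,0,0,0,0,0,0,0.0876]';python3 st.py .455 -.2512 .114 88
```

```text
clock: 10.02
tool_pos: [0.4571, -0.246, 0.2833]
orientation: [-7.4, 89.7, -8.9]
force: [-0.2, -0.3, 1.2]
opening: 0.0875
t 10.03 tcp [ 0.4571 -0.246   0.2833] grasp [ 0.458  -0.2462  0.1243] F [-0.2058 -0.3491  1.18  ] open 0.0875
J [ -6.6  12.5 -28.3   0.  -48.9 -84.9] xaxis [ 0.0057 -0.0009 -1.    ] yaxis [ 0.0265  0.9996 -0.0007]
sg 1 delta tool [ 0.0103 -0.0052 -0.002 ] rotvec [0.4842 0.3282 0.0413]
sg -1 delta tool [ 0.0103 -0.0052 -0.002 ] rotvec [-179.515    -0.0647    0.5141]
```

```bash
python3 -m inch '[0.011,-0.005,-0.002,0.4,0.3,0,0.0876,0.001,0,0,0,0,0,0.06,0.001,0,0,0,0,0,0.04,0.0005,0,0,0,0,0,0.035,0.0005,0,0,0,0,0,0.035,0.0005,0,0,0,0,0,0.035,0,0,0,0,0,0,0.035]';python3 st.py .455 -.2512 .114 88
```

```text
clock: 10.9
tool_pos: [0.4565, -0.2511, 0.2715]
orientation: [-19.7, 89.6, -21.6]
force: [0.2, -0.8, -1.7]
opening: 0.0453
t 10.90 tcp [ 0.4565 -0.2511  0.2715] grasp [ 0.4575 -0.2515  0.1125] F [ 0.1724 -0.8332 -1.6581] open 0.0453
J [ -7.2  13.5 -28.9   0.1 -47.2 -84.8] xaxis [ 0.0063 -0.0025 -1.    ] yaxis [ 0.0323  0.9995 -0.0023]
sg 1 delta tool [-0.0016 -0.0002 -0.0015] rotvec [0.1477 0.3658 0.1306]
sg -1 delta tool [-0.0016 -0.0002 -0.0015] rotvec [-179.8512   -0.205     0.5742]
```

```bash
python3 -m inch '[-0.02,0,0,0,0.2,0,0.035,-0.04,0,0,0,0,0,0.035,-0.045,0,0,0,0,0,0.035,-0.045,0,0,0,0,0,0.035,-0.035,0,0,0,0,0,0.035,-0.01,0,0,0,0,0,0.035]';python3 st.py .5715 .130 .302 88
```

```text
clock: 11.65
tool_pos: [0.454, -0.2494, 0.4653]
orientation: [155.3, 89.3, 153.3]
force: [-1.0, 0.1, -3.7]
opening: 0.0449
t 11.65 tcp [ 0.454  -0.2494  0.4653] grasp [ 0.4523 -0.2485  0.3063] F [-1.003   0.1386 -3.6523] open 0.0449
J [ -7.1   3.8 -12.9  -0.2 -73.9 -84.8] xaxis [-0.0105  0.0053 -0.9999] yaxis [0.0349 0.9994 0.0049]
sg 1 delta tool [0.005  0.3832 0.1043] rotvec [ 0.0016 -0.6126 -0.2816]
sg -1 delta tool [0.005  0.3832 0.1043] rotvec [-179.9952    0.4424   -0.9622]
```

```bash
python3 -m inch '[0,0.03,0.008,0,-0.3,-0.1,0.035,0,0.04,0.011,0,-0.3,-0.1,0.035,0,0.045,0.012,0,0,0,0.035,0,0.045,0.012,0,0,0,0.035,0,0.045,0.012,0,0,0,0.035,0,0.045,0.012,0,0,0,0.035,0,0.045,0.012,0,0,0,0.035,0,0.035,0.01,0,0,0,0.035,0,0.02,0.005,0,0,0,0.035,0,0,0,0,0,0,0.035]';python3 st.py .5715 .130 .302 88
```

```text
clock: 12.9
tool_pos: [0.5598, 0.1092, 0.4447]
orientation: [178.3, 88.3, 176.0]
force: [-0.5, -1.0, -4.4]
opening: 0.0454
t 12.90 tcp [0.5598 0.1092 0.4447] grasp [0.5552 0.1095 0.2858] F [-0.5466 -1.0254 -4.4249] open 0.0454
J [  30.3    9.9   -8.2   -1.   -73.3 -122.3] xaxis [-0.0291  0.002  -0.9996] yaxis [0.0398 0.9992 0.0009]
sg 1 delta tool [-0.0166  0.0212  0.0103] rotvec [-0.2775 -1.6684 -0.0544]
sg -1 delta tool [-0.0166  0.0212  0.0103] rotvec [179.7034  -0.0853   2.6165]
```

```bash
python3 -m inch '[-0.008,0.012,0.005,-0.2,-1.2,0,0.035,0,0.01,0.006,0,-0.4,0,0.035,0,0,0,0,0,0,0.035]';python3 st.py .5715 .130 .1225 88;python3 wr.py w5;python3 - <<'E'
from h import *
from plant import ctrl
s=ctrl.snapshot("scene");cv2.imwrite("pics/s5.png",cv2.resize(s["color"][100:300,180:460,::-1],None,fx=2.8,fy=2.8))
E
```

```text
clock: 13.28
tool_pos: [0.5722, 0.1305, 0.452]
orientation: [167.3, 89.9, 165.1]
force: [-0.2, 1.0, -4.5]
opening: 0.0454
t 13.28 tcp [0.5722 0.1305 0.452 ] grasp [0.5721 0.1305 0.293 ] F [-0.1856  1.0106 -4.471 ] open 0.0454
J [  31.9   10.8   -6.5   -0.1  -72.8 -124.1] xaxis [-0.0011  0.0003 -1.    ] yaxis [0.0379 0.9993 0.0003]
sg 1 delta tool [ 0.1705 -0.0005 -0.0005] rotvec [-0.1707 -0.064  -0.0145]
sg -1 delta tool [ 0.1705 -0.0005 -0.0005] rotvec [179.8293  -0.0228   0.1005]
```

View pics/w5.png

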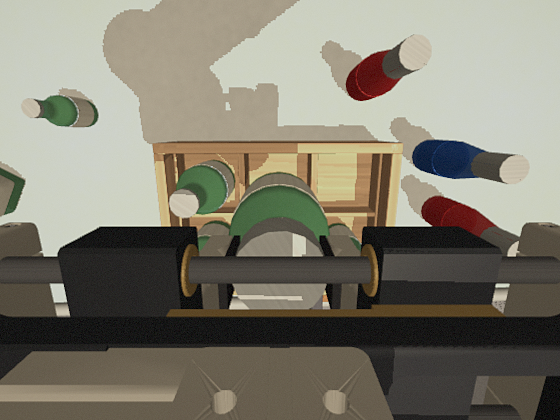

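View pics/s5.png

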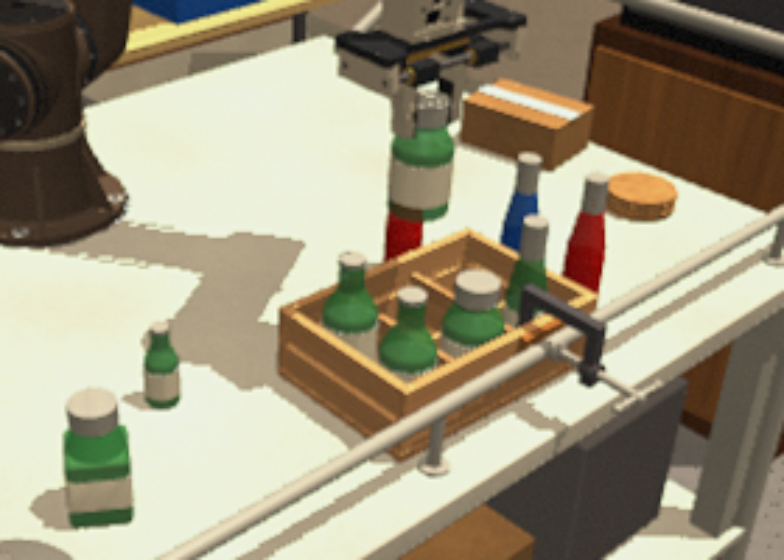

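The juice hangs upright over the middle lane's near cell (wrist px (280,215)). The tonic stands upright in the right lane (scene zoom px (350,300)). Lowering.

```bash
python3 -m inch '[0.03,0,0,-0.1,0,0,0.035,0.035,0,0,0,0,0,0.035,0.035,0,0,0,0,0,0.035,0.025,0,0,0,0,0,0.035,0.01,0,0,0,0,0,0.035,0,0,0,0,0,0,0.035]';python3 st.py .5715 .130 .1225 88
```

```text
clock: 14.12
tool_pos: [0.5718, 0.1275, 0.3161]
orientation: [38.6, 89.8, 36.4]
force: [0.6, 0.4, -2.7]
opening: 0.0455
t 14.12 tcp [0.5718 0.1275 0.3161] grasp [0.5722 0.1278 0.1571] F [ 0.5693  0.441  -2.728 ] open 0.0455
J [  31.7   16.3  -17.8   -0.   -55.7 -123.9] xaxis [ 0.0024  0.0018 -1.    ] yaxis [0.0388 0.9992 0.0018]
sg 1 delta tool [ 0.0346  0.0024 -0.0005] rotvec [-0.2233  0.1329 -0.1057]
sg -1 delta tool [ 0.0346  0.0024 -0.0005] rotvec [179.7765  -0.1658  -0.2084]
```

```bash
python3 -m inch '[0.012,0.002,0,-0.2,0.1,-0.1,0.035,0.01,0,0,0,0,0,0.035,0.006,0,0,0,0,0,0.035,0.004,0,0,0,0,0,0.035,0.003,0,0,0,0,0,0.035]';python3 st.py .5715 .130 .1225 88
```

```text
clock: 14.75
tool_pos: [0.5729, 0.1301, 0.2817]
orientation: [24.3, 89.7, 22.3]
force: [-0.4, -0.2, -4.1]
opening: 0.0453
t 14.75 tcp [0.5729 0.1301 0.2817] grasp [0.5737 0.1304 0.1227] F [-0.4173 -0.1652 -4.1244] open 0.0453
J [  31.9   18.5  -19.9    0.1  -51.3 -123.9] xaxis [ 0.0048  0.002  -1.    ] yaxis [0.0347 0.9994 0.0021]
sg 1 delta tool [ 0.0002 -0.0001 -0.0014] rotvec [ 0.0137  0.2685 -0.1212]
sg -1 delta tool [ 0.0002 -0.0001 -0.0014] rotvec [-179.9857    0.1903    0.4216]
```

Not in contact yet (still carrying the weight), so I'll continue.

```bash
python3 -m inch '[0.002,0,0,0,0.2,0,0.035,0.002,0,0,0,0,0,0.035]';python3 st.py .5715 .130 .1225 88
```

```text
clock: 15.0
tool_pos: [0.574, 0.1301, 0.2815]
orientation: [20.5, 89.7, 18.6]
force: [-5.9, -0.8, 14.2]
opening: 0.0451
t 15.00 tcp [0.574  0.1301 0.2815] grasp [0.5749 0.1304 0.1225] F [-5.946  -0.7643 14.2472] open 0.0451
J [  31.8   18.6  -19.8    0.1  -51.3 -123.8] xaxis [ 0.0053  0.0018 -1.    ] yaxis [0.0329 0.9995 0.0019]
sg 1 delta tool [ 0.     -0.0002 -0.0025] rotvec [ 0.1157  0.298  -0.1115]
sg -1 delta tool [ 0.     -0.0002 -0.0025] rotvec [-179.8836    0.1751    0.4678]
```

```bash
python3 -m inch '[-0.001,0,-0.002,0,0,0,0.045,0,0,0,0,0,0,0.055,0,0,0,0,0,0,0.065,0,0,0,0,0,0,0.065]';python3 st.py .5715 .130 .1225 88;python3 -m inch '[-0.03,0,0,0,0.3,0,0.065,-0.05,0,0,0,0,0,0.0876,-0.05,0,0,0,0,0,0.0876,-0.05,0,0,0,0,0,0.0876,-0.015,-0.01,0,0,0,0,0.0876]';python3 st.py .4525 -.3856 .325 88
```

```text
clock: 15.5
tool_pos: [0.5728, 0.1305, 0.2843]
orientation: [21.7, 89.5, 19.8]
force: [-0.8, 0.2, -0.7]
opening: 0.0638
t 15.50 tcp [0.5728 0.1305 0.2843] grasp [0.5742 0.131  0.1253] F [-0.8344  0.2453 -0.7203] open 0.0638
J [  31.9   18.2  -19.9    0.1  -51.3 -123.9] xaxis [ 0.0089  0.0032 -1.    ] yaxis [0.0321 0.9995 0.0035]
sg 1 delta tool [ 0.0028 -0.0006 -0.0013] rotvec [ 0.158   0.5043 -0.201 ]
sg -1 delta tool [ 0.0028 -0.0006 -0.0013] rotvec [-179.84      0.3155    0.7915]
clock: 16.12
tool_pos: [0.572, 0.1201, 0.4833]
orientation: [71.1, 89.9, 69.3]
force: [0.3, 0.2, 0.2]
opening: 0.0878
t 16.12 tcp [0.572  0.1201 0.4833] grasp [0.5721 0.1202 0.3243] F [0.26   0.248  0.2096] open 0.0878
J [  31.     9.7   -3.8   -0.   -76.4 -122.8] xaxis [ 0.0003  0.0008 -1.    ] yaxis [0.0315 0.9995 0.0008]
sg 1 delta tool [-0.0011 -0.5092 -0.1035] rotvec [ 0.1937  0.0165 -0.0484]
sg -1 delta tool [-0.0011 -0.5092 -0.1035] rotvec [-179.8063    0.0759    0.0258]
```

```bash
python3 -m inch '[0,-0.045,-0.009,0,0,0,0.0876,0,-0.05,-0.01,0,0,0,0.0876,0,-0.05,-0.01,0,0,0,0.0876,0,-0.05,-0.01,0,0,0,0.0876,0,-0.05,-0.01,0,0,0,0.0876,0,-0.05,-0.01,0,0,0,0.0876,0,-0.05,-0.01,0,0,0,0.0876]';python3 st.py .4525 -.3856 .325 88
```

```text
clock: 17.0
tool_pos: [0.4897, -0.2309, 0.4805]
orientation: [118.4, 89.9, 116.9]
force: [0.5, 0.0, -0.4]
opening: 0.0877
t 17.00 tcp [ 0.4897 -0.2309  0.4805] grasp [ 0.4895 -0.2306  0.3215] F [ 0.5129  0.0231 -0.3911] open 0.0877
J [ -4.5   5.5  -9.   -0.1 -75.5 -86.9] xaxis [-0.001   0.0021 -1.    ] yaxis [0.0264 0.9997 0.002 ]
sg 1 delta tool [-0.0038 -0.1556 -0.0331] rotvec [ 0.4892 -0.0638 -0.1167]
sg -1 delta tool [-0.0038 -0.1556 -0.0331] rotvec [-179.5107    0.1828   -0.0999]
```

```bash
python3 -m inch '[0,-0.045,-0.009,0.4,0,0,0.0876,0,-0.045,-0.009,0,0,0,0.0876,0,-0.04,-0.009,0,0,0,0.0876,0,-0.018,-0.005,0,0,0,0.0876,0,0,0,0,0,0,0.0876]';python3 wr.py w6 .165 .4525 -.3856;python3 st.py .4525 -.3856 .145 88
```

```text
clock: 17.62
tool_pos: [0.4491, -0.3859, 0.4763]
orientation: [143.8, 89.6, 141.6]
force: [0.3, 0.9, 0.4]
opening: 0.0875
559
[ 0.4524 -0.3872  0.1672] mid [ 0.4531 -0.3871  0.1643] ptp [0.0268 0.0269 0.0101] px 275.81932021466906 203.8586762075134
t 17.68 tcp [ 0.4493 -0.3853  0.4763] grasp [ 0.4484 -0.3845  0.3173] F [-0.4245 -0.2478  0.594 ] open 0.0874
J [-21.8  10.7  -3.4  -0.1 -76.3 -70.4] xaxis [-0.0058  0.0047 -1.    ] yaxis [0.0382 0.9993 0.0045]
sg 1 delta tool [ 0.1723 -0.001   0.0042] rotvec [-0.1884 -0.3403 -0.2584]
sg -1 delta tool [ 0.1723 -0.001   0.0042] rotvec [179.8104  -0.4055   0.534 ]
```

View pics/w6.png

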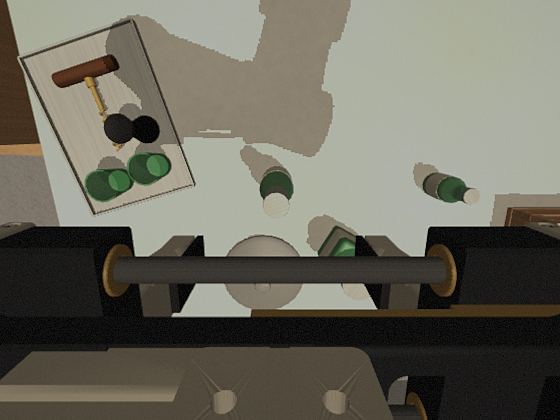

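Wine cap at px (276,204), centred. The square bottle and lid are both more than 100 mm away in x. Descending.

```bash
python3 -m inch '[0.035,-0.001,0.004,-0.1,-0.3,-0.2,0.0876,0.045,0,0,0,0,0,0.0876,0.04,0,0,0,0,0,0.0876,0.035,0,0,0,0,0,0.0876,0.014,0,0,0,0,0,0.0876,0,0,0,0,0,0,0.0876]';python3 st.py .4525 -.3865 .144 88
```

```text
clock: 18.42
tool_pos: [0.4562, -0.3806, 0.3051]
orientation: [-5.9, 89.8, -7.6]
force: [-0.2, 0.2, 0.3]
opening: 0.0875
t 18.43 tcp [ 0.4562 -0.3806  0.3051] grasp [ 0.4569 -0.3807  0.1461] F [-0.1904  0.1837  0.3199] open 0.0875
J [-21.   17.7 -17.5  -0.1 -54.6 -70.6] xaxis [ 0.0042 -0.0006 -1.    ] yaxis [ 0.0294  0.9996 -0.0004]
sg 1 delta tool [ 0.0021 -0.006  -0.0035] rotvec [0.3132 0.2401 0.0242]
sg -1 delta tool [ 0.0021 -0.006  -0.0035] rotvec [-179.6864   -0.0379    0.3765]
```

```bash
python3 -m inch '[0.003,-0.006,-0.0045,0.3,0.2,0,0.0876,0.001,0,0,0,0,0,0.06,0.001,0,0,0,0,0,0.03,0.0005,0,0,0,0,0,0.02,0.0005,0,0,0,0,0,0.02,0.0005,0,-0.0005,0,0.2,0,0.02,0.0005,0,0,0,0,0,0.02,0,0,0,0,0,0,0.02,0,0,0,0,0,0,0.02]';python3 st.py .4525 -.3865 .145 88
```

```text
clock: 19.55
tool_pos: [0.452, -0.3874, 0.3022]
orientation: [-49.8, 89.7, -51.8]
force: [-0.9, -0.1, 0.6]
opening: 0.0265
t 19.55 tcp [ 0.452  -0.3874  0.3022] grasp [ 0.4524 -0.388   0.1432] F [-0.8783 -0.1171  0.5837] open 0.0265
J [-21.8  17.9 -17.6   0.2 -54.2 -70.3] xaxis [ 0.0029 -0.0037 -1.    ] yaxis [ 0.0344  0.9994 -0.0036]
sg 1 delta tool [-0.0018  0.0009  0.0005] rotvec [0.0261 0.1734 0.2049]
sg -1 delta tool [-0.0018  0.0009  0.0005] rotvec [-179.9734   -0.3219    0.2723]
```

```bash
python3 -m inch '[-0.02,0,0,0,0.1,0.1,0.02,-0.04,0,0,0,0,0,0.02,-0.045,0,0,0,0,0,0.02,-0.045,0,0,0,0,0,0.02,-0.035,0,0,0,0,0,0.02,-0.01,0,0,0,0,0,0.02]';python3 st.py .573 .222 .345 88
```

```text
clock: 20.3
tool_pos: [0.4511, -0.3863, 0.4974]
orientation: [148.1, 89.5, 146.1]
force: [0.2, -0.2, -4.4]
opening: 0.0262
t 20.30 tcp [ 0.4511 -0.3863  0.4974] grasp [ 0.4498 -0.3854  0.3384] F [ 0.1611 -0.1698 -4.37  ] open 0.0262
J [-21.8  10.5  -1.   -0.1 -79.  -70.2] xaxis [-0.0078  0.0053 -1.    ] yaxis [0.0357 0.9994 0.005 ]
sg 1 delta tool [-0.0044  0.6122  0.1001] rotvec [-0.0428 -0.4592 -0.2856]
sg -1 delta tool [-0.0044  0.6122  0.1001] rotvec [179.9552  -0.4485   0.7212]
```

```bash
python3 -m inch '[-0.003,0.03,0.005,0,-0.4,-0.2,0.02,-0.001,0.045,0.008,0,-0.1,-0.1,0.02,-0.001,0.045,0.008,0,-0.1,0,0.02,-0.001,0.045,0.008,0,-0.1,0,0.02,0,0.045,0.008,0,-0.1,0,0.02,0,0.045,0.008,0,0,0,0.02]';python3 st.py .573 .222 .345 88
```

```text
clock: 21.05
tool_pos: [0.5053, -0.1275, 0.4932]
orientation: [144.7, 89.5, 142.3]
force: [0.9, -0.4, -3.7]
opening: 0.0264
t 21.05 tcp [ 0.5053 -0.1275  0.4932] grasp [ 0.5042 -0.1267  0.3342] F [ 0.9389 -0.4359 -3.6829] open 0.0264
J [  7.3   3.3  -9.8  -0.4 -77.3 -99.6] xaxis [-0.0069  0.0054 -1.    ] yaxis [0.0426 0.9991 0.0051]
sg 1 delta tool [-0.0094  0.3522  0.0526] rotvec [-0.4422 -0.4086 -0.2917]
sg -1 delta tool [-0.0094  0.3522  0.0526] rotvec [179.5561  -0.4571   0.6403]
```

```bash
python3 -m inch '[-0.006,0.045,0.007,-0.2,-0.4,-0.2,0.02,-0.003,0.045,0.007,-0.1,-0.2,-0.1,0.02,-0.002,0.045,0.007,0,-0.2,0,0.02,-0.002,0.045,0.007,0,-0.2,0,0.02,0,0.045,0.007,0,-0.2,0,0.02]';python3 st.py .573 .222 .345 88
```

```text
clock: 21.68
tool_pos: [0.548, 0.1042, 0.4971]
orientation: [-48.4, 89.9, -50.6]
force: [0.5, 0.1, -2.7]
opening: 0.0263
t 21.68 tcp [0.548  0.1042 0.4971] grasp [0.5482 0.104  0.3381] F [ 0.4685  0.0841 -2.7285] open 0.0263
J [  30.9    6.8   -5.6    0.1  -77.6 -123.1] xaxis [ 0.0012 -0.0014 -1.    ] yaxis [ 0.0374  0.9993 -0.0014]
sg 1 delta tool [-0.007   0.1186  0.0206] rotvec [-0.1449  0.0693  0.0783]
sg -1 delta tool [-0.007   0.1186  0.0206] rotvec [179.855    0.123   -0.1087]
```

```bash
python3 -m inch '[-0.002,0.04,0.007,0,0,0,0.02,0,0.04,0.007,0,0,0,0.02,0,0.028,0.005,0,0,0,0.02,0,0.012,0.002,0,0,0,0.02,0,0,0,0,0,0,0.02]';python3 st.py .573 .222 .1532 88;python3 wr.py w7;python3 - <<'E'
from h import *
from plant import ctrl
s=ctrl.snapshot("scene");cv2.imwrite("pics/s7.png",cv2.resize(s["color"][100:300,180:460,::-1],None,fx=2.8,fy=2.8))
E
```

```text
clock: 22.3
tool_pos: [0.5732, 0.2305, 0.4895]
orientation: [-146.4, 89.3, -148.3]
force: [-0.3, 0.6, -2.5]
opening: 0.0266
t 22.30 tcp [0.5732 0.2305 0.4895] grasp [0.5714 0.2294 0.3305] F [-0.3263  0.5509 -2.5204] open 0.0266
J [  40.    13.1    1.3   -0.1  -78.9 -131.9] xaxis [-0.011  -0.0068 -0.9999] yaxis [ 0.0346  0.9994 -0.0072]
sg 1 delta tool [ 0.1774 -0.0072  0.002 ] rotvec [ 0.0132 -0.6157  0.4099]
sg -1 delta tool [ 0.1774 -0.0072  0.002 ] rotvec [-179.9831   -0.6437   -0.9671]
```

View pics/w7.png

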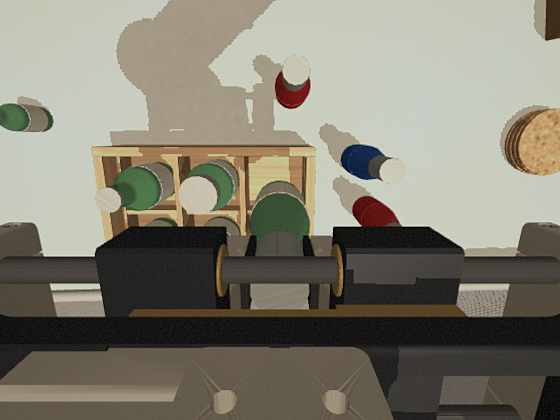

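View pics/s7.png

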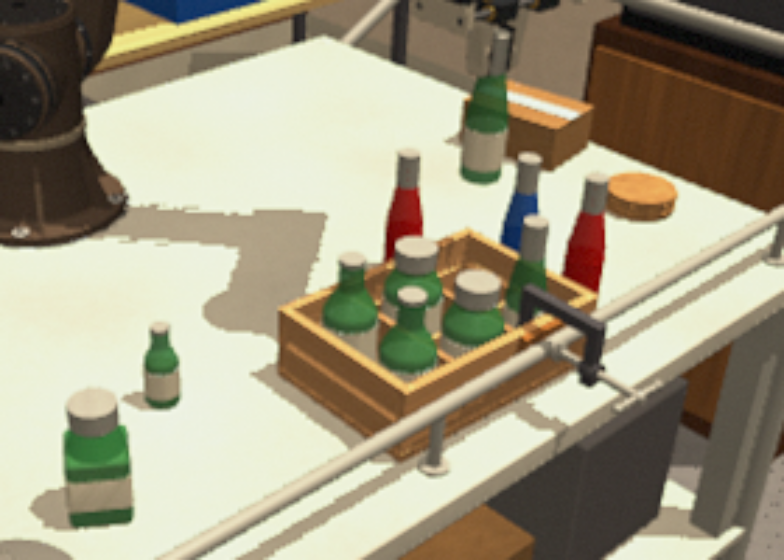

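The wine is held upright over the left lane's near cell (wrist px (280,215)), and the juice and tonic are standing in theirs. I'll correct 7 mm in y, then lower.

```bash
python3 -m inch '[0.01,-0.007,0.002,0,-0.6,0.4,0.02,0.03,0,0,0,0,0,0.02,0.035,0,0,0,0,0,0.02,0.035,0,0,0,0,0,0.02,0.025,0,0,0,0,0,0.02,0.008,0,0,0,0,0,0.02,0,0,0,0,0,0,0.02]';python3 st.py .573 .222 .1532 88
```

```text
clock: 23.28
tool_pos: [0.5745, 0.2132, 0.3442]
orientation: [34.3, 89.5, 31.9]
force: [0.3, -0.2, -1.6]
opening: 0.0266
t 23.27 tcp [0.5745 0.2132 0.3442] grasp [0.5756 0.2138 0.1852] F [ 0.3262 -0.1903 -1.6146] open 0.0266
J [  38.6   17.2  -12.5    0.1  -59.8 -131.1] xaxis [ 0.0068  0.0043 -1.    ] yaxis [0.0426 0.9991 0.0045]
sg 1 delta tool [ 0.0321  0.0086 -0.0021] rotvec [-0.4402  0.3824 -0.2589]
sg -1 delta tool [ 0.0321  0.0086 -0.0021] rotvec [179.5583  -0.4056  -0.5993]
```

```bash
python3 -m inch '[0.01,0.008,-0.002,-0.4,0.4,-0.2,0.02,0.008,0,0,0,0,0,0.02,0.006,0,0,0,0,0,0.02,0.004,0,0,0,0,0,0.02]';python3 st.py .573 .222 .1532 88
```

```text
clock: 23.78
tool_pos: [0.5735, 0.2223, 0.3174]
orientation: [48.2, 89.7, 46.2]
force: [-0.9, 0.8, -2.6]
opening: 0.0263
t 23.77 tcp [0.5735 0.2223 0.3174] grasp [0.5741 0.2228 0.1584] F [-0.867   0.8333 -2.5827] open 0.0263
J [  39.3   18.8  -14.    -0.   -56.9 -131.3] xaxis [ 0.0036  0.0037 -1.    ] yaxis [0.0347 0.9994 0.0038]
sg 1 delta tool [ 0.0052 -0.0003 -0.0006] rotvec [ 0.012  0.196 -0.219]
sg -1 delta tool [ 0.0052 -0.0003 -0.0006] rotvec [-179.9874    0.3439    0.3078]
```

```bash
python3 -m inch '[0.003,0,0,0,0.2,-0.2,0.02,0.003,0,0,0,0,0,0.02,0.002,0,0,0,0,0,0.02]';python3 st.py .573 .222 .1532 88
```

```text
clock: 24.15
tool_pos: [0.5744, 0.2224, 0.3122]
orientation: [2.7, 89.8, 0.8]
force: [-4.8, -1.8, 15.3]
opening: 0.0267
t 24.15 tcp [0.5744 0.2224 0.3122] grasp [0.5748 0.2224 0.1532] F [-4.7584 -1.7674 15.2782] open 0.0267
J [  39.4   19.2  -14.2    0.1  -56.5 -131.3] xaxis [ 0.003  0.    -1.   ] yaxis [0.0332 0.9994 0.0001]
sg 1 delta tool [-0.     -0.0005 -0.0013] rotvec [ 0.0982  0.1732 -0.0083]
sg -1 delta tool [-0.     -0.0005 -0.0013] rotvec [-179.9016    0.013     0.272 ]
```

Seated at exactly the expected height. Releasing and backing away.

```bash
python3 -m inch '[-0.001,0,-0.001,0,0,0,0.028,0,0,0,0,0,0,0.04,0,0,0,0,0,0,0.06,0,0,0,0,0.2,0,0.06]';python3 -m inch '[-0.03,0,0,0,0.3,0,0.06,-0.05,0,0,0,0,0,0.06,-0.05,0,0,0,0,0,0.06,-0.04,0,0,0,0,0,0.06,0,-0.03,-0.02,0,0,0,0.06,0,-0.05,-0.03,0,0,0,0.06,0,-0.05,-0.03,0,0,0,0.06,0,-0.05,-0.02,0,0,0,0.06,0,-0.05,0,0,0,0,0.06,0,-0.05,0,0,0,0,0.06,0,-0.05,0,0,0,0,0.06,0,0,0,0,0,0,0.06]'; python3 st.py; python3 - <<'E'
from h import *
from plant import ctrl
np.set_printoptions(precision=4,suppress=True)
for n in ["top","scene"]:
    s=ctrl.snapshot(n);np.savez(n+"9.npz",**s)
    c=s["color"][:,:,::-1]; c=c[140:280,150:430] if n=="top" else c[100:340,140:460]
    cv2.imwrite(f"pics/{n}9.png",cv2.resize(c,None,fx=2.4,fy=2.4))
a=cloud(dict(np.load("top0.npz")));b=cloud(dict(np.load("top9.npz")))
c0=np.array([.6135,.1285]);t=np.radians(-1.9);Rm=np.array([[np.cos(t),-np.sin(t)],[np.sin(t),np.cos(t)]])
for nm,x,y,H,P in [("tonic",.566,.038,.155,b),("juice",.57,.13,.135,b),("wine",.573,.222,.175,b)]+[(n,x,y,H,P) for n,x,y,H in [("mini",.4667,-.1375,.095),("square",.5665,-.2842,.125),("tS",.6567,.0341,.155),("jS",.6637,.125,.135),("wS",.6603,.2159,.175),("lid",.6,-.405,.045)] for P in (a,b)]:
    m=(abs(P[:,:,2]-H)<.008)&(np.hypot(P[:,:,0]-x,P[:,:,1]-y)<.032);q=P[m];c=(q.mean(0) if len(q) else np.zeros(3));print(nm,len(q),c,"crate",Rm.T@(c[:2]-c0))
E
```

```text
clock: 24.65
tool_pos: [0.5739, 0.2227, 0.3146]
orientation: [37.6, 89.8, 35.7]
force: [0.8, 0.6, -0.6]
opening: 0.0523
clock: 26.15
tool_pos: [0.4595, -0.1128, 0.4898]
orientation: [178.2, 89.8, 176.5]
force: [0.5, 0.9, 0.1]
opening: 0.0601
t 26.15 tcp [ 0.4595 -0.1128  0.4898] grasp [ 0.4588 -0.1127  0.3308] F [0.513  0.8836 0.0578] open 0.0601
J [  10.1   -1.6  -15.4   -0.1  -76.5 -101.8] xaxis [-0.0042  0.0003 -1.    ] yaxis [0.0305 0.9995 0.0001]
tonic 89 [0.5671 0.0384 0.155 ] crate [-0.0434 -0.0916]
juice 216 [0.5689 0.1327 0.1347] crate [-0.0447  0.0027]
wine 81 [0.5716 0.224  0.1748] crate [-0.0451  0.0941]
mini 41 [ 0.4667 -0.1375  0.0946] crate [-0.1379 -0.2707]
mini 0 [0. 0. 0.] crate [-0.6089 -0.1488]
square 207 [ 0.5665 -0.2842  0.1243] crate [-0.0333 -0.414 ]
square 207 [ 0.5664 -0.284   0.1245] crate [-0.0334 -0.4139]
tS 86 [0.6567 0.0341 0.1549] crate [ 0.0463 -0.093 ]
tS 86 [0.6568 0.0339 0.1547] crate [ 0.0464 -0.0931]
jS 210 [0.6604 0.1288 0.1345] crate [0.0469 0.0018]
jS 214 [0.6603 0.1288 0.135 ] crate [0.0468 0.0019]
wS 79 [0.6603 0.2159 0.1748] crate [0.0439 0.0889]
wS 79 [0.6599 0.2156 0.1748] crate [0.0435 0.0886]
lid 53 [ 0.6106 -0.4146  0.0432] crate [ 0.0151 -0.5429]
lid 56 [ 0.6107 -0.4143  0.044 ] crate [ 0.0152 -0.5425]
```

View pics/top9.png

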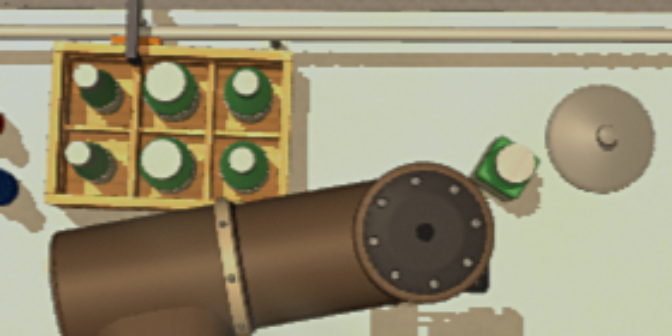

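View pics/scene9.png

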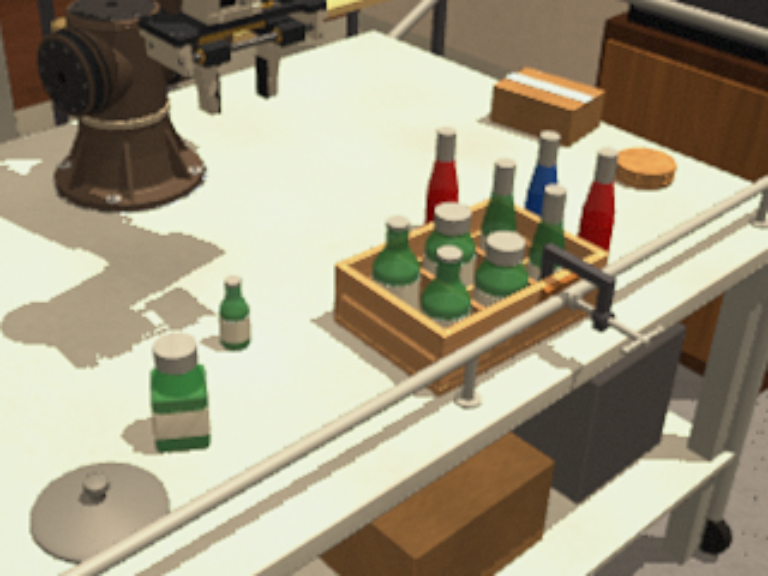

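Both pictures show each near cell filled with the twin's match, all upright, and the mini unmoved (scene px (238,231), as at the start). Handing in.

```bash
python3 -c "
from plant import ctrl
print(ctrl.close_job())"
```

```text
the job is handed in; nothing more can be done
None
```

The three bottles with twins are in the crate, each in the near cell in front of its twin: tonic in the right lane, juice in the middle and wine in the left. I lowered each one until the wrist force showed about 15 N of contact, then released it. The job was handed in at about 26 s on the robot's clock.

The last checks passed:
- **Placed bottles:** from the top camera, their positions in the crate frame are tonic (-43, -92) mm, juice (-45, +3) mm and wine (-45, +94) mm. That is within 3 mm of each cell centre, and their tops are at the right height.
- **Things to leave alone:** the twins, square bottle and lid had moved less than 1 mm.
- **Miniature:** the arm hid it from the top camera at the end. I checked it in the scene picture only, where it stood at the same pixel as at the start.

During the job, the wrist and top cameras disagreed by about 2 mm, and the tool drifted a few mm to 20 mm on moves. I corrected for this each time, and no check failed.

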